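# Cover the wet ink pot, then crack open the dry box

### The job

The dry box must not take up damp, so first set the loose wooden cover on the brown ink pot beside the open brush case, level and fully down on the rim, and let it go. Then take the blue lid of the dry box by its knob, pull it free of its sticky seal and hold it just slightly open, its front edge about 2 cm up, never letting it fly wide open. Finish while still holding the lid there; leave the stone seal, the red tin and the eraser alone.

Things in the scene. Friction and masses are not known exactly. Their poses are not given: they have to be found in the camera images.
- cover_knob (a point): Loose round wooden pot cover, 0.09 kg: the middle of its knob, where it is gripped. Knob head: upright cylinder 24 mm across, 22 mm tall, on a neck 16 mm across, 12 mm tall; below it a disc 100 mm across, 6 mm thick, its top 23 mm under this point; below that a plug 74 mm across, 8 mm deep, that goes loosely into the pot's mouth. It starts on its plug, this point 37 mm above the table. z up.
- cover_seat (a point): The centre of the underside of the cover's disc, on the cover's axis 29 mm below cover_knob: the face that rests on the pot's rim. z points up.
- pot_rim (a point): Brown ink pot beside the open brush case, a loose open round bowl (0.22 kg), about 98 mm across outside, 48 mm tall, mouth about 83 mm across, with a small lug on one side (towards this point's -y): the centre of its mouth at the height of the rim. With the cover seated, cover_seat lies here within a few mm. z up.
- lid_knob (a point): The middle of the black knob on the dry box's blue lid, where it is gripped. Knob head: cylinder 26 mm across, 22 mm tall (11 mm above and below this point), on a neck 18 mm across, 12 mm tall, upright on the lid; the lid's top is 23 mm below this point. z points up along the knob; x from the knob straight to the hinge.
- box_hinge (a point): Grey dry box, 130 mm front to back, 160 mm wide, 60 mm tall, fixed on a felt mat, its lid 9 mm thick: the middle of the hinge line on the far top edge, 62 mm above the table. Hinge axis: this point's y, level; x points from the box's front to its back. With the lid shut lid_knob lies 105 mm towards the front (-x) and 32 mm above; the lid's front edge is 131 mm from the hinge.
- box_lid (a joint): Angle of the blue lid, rad: 0 shut, growing as the front edge rises (0.15 lifts it 20 mm; limit 1.5). The seal resists the first 7 mm of lift (to 0.055 rad), most at the very start, about 15 N of upward pull at the knob, then lets go all at once; after that the lid (0.25 kg) needs about 1.5 N at the knob and falls shut if let go.
- seal: Brown stone seal, 20 x 20 x 54 mm, standing loose on the mat left of the box; origin at the centre of its underside. To be left alone.
- tin: Loose round red tin, 69 x 64 x 22 mm, left of and behind the box; origin at the centre of its underside. To be left alone.
- rubber: Loose eraser in a green sleeve, 19 x 43 x 12 mm, near the ink pot; origin at the centre of its underside. To be left alone.

How it is judged:
By the outcome, as a careful person would: the job done as asked, in the order asked, and still so for the second after the job is handed in, while the arm keeps its last pose, push and grip.
It also fails if it takes over 48 s, if anything falls off the work surface, if the arm or the gripper's body presses on something with over 40 N, if the wrist force passes 120 N, or if a joint passes its speed limit or range.

### The arm

A 6-joint arm with a two-finger parallel gripper is mounted at the origin on a cart in front of the work surface, level with it; the furniture and walls round the work are solid. World frame = base frame: x ahead of the robot, y to its left, z up, the work surface at z = 0. Lengths are in m, angles in rad, forces in N, time in s.
With the tool pointing down it reaches from about 0.325 to 0.775 m from the base axis. Payload 5.5 kg.
Tool frame: the origin (TCP) lies midway between the tips of the shut fingers; the grasp point (between the pads) lies 19 mm behind it; x points along the fingers, z is the direction in which the jaws open and shut, and the axes are right-handed (so a half turn about x gives the same grasp; the last joint's range is limited). The gripper opens to 85 mm and grips with 20 to 120 N. Pads are 22 mm wide; open, the fingers measure 114 mm over their backs; the gripper's body (76 mm by 85 mm) begins 54 mm behind the grasp point. The pads swing forward as they close: fully open they stand 13 mm farther back than shut.
Start: joints at [-1.302, 0.091, 1.231, -0, 1.82, -0.057], TCP at [0.192, -0.568, 0.231] pointing down, gripper open.
Joint ranges: [-2.87, 2.87], [-0.86, 2.18], [0.17, 2.46], [-1.51, 4.65], [0.06, 2.69], [-2.65, 2.65]. Speed limits (rad/s): [2.57, 2.57, 3.01, 3.14, 3.14, 3.14].

### API

Orientations are given as a 3x3 rotation matrix whose columns are the frame's x, y, z axes.
In Python, from bench import sense, read_camera, camera_params, job_done gives the robot as it stands.
- The arm moves only by the tool send_rows, never from a script. Its argument "rows" is a list of rows, each an object with "translation": the shift along the tool's x, y, z in m, a list of three; "twist": the turn about the tool's x in degrees. A call has exactly 10 rows; each row shifts and turns the commanded pose from where the row before left it, along the tool's axes as they then stand; what a row does not reach is not made up. A row lasts 1/12 s, in which the tool goes at most 41.7 mm and 7.16 degrees, less where a joint would pass 70% of its speed; a pose out of reach is approached as far as the arm can. A call is refused whole if a number of a shift passes 0.0417 or a number of a turn 7.16, either way. A call with a gripper value outside its range is refused whole. "claw" is the finger opening in m, from 0 to 0.0854, set as the call begins (left out, the last holds). The fingers move at their own pace and stop on an object; the grip force is fixed at half the most. Time passes only in rows, so rows that do not move let the fingers close, or fill a call up. It gives the time, the measured TCP pose, the force and the opening at its end, in the units of the state.
- sense(): the state, without advancing time (a new reading comes with each control period).
- read_camera(name): name is "side" or "top" or "wrist"; returns the picture (420x560x3 uint8, blue, green, red); there is no depth.
- camera_params(name): a dict with "vfov" (degrees; the focal length in pixels is half the picture's height over the tangent of half this angle, whatever the lens; pixels are square), "cx", "cy" (the principal point, pixels), "rvec" (rotation vector, rad) and "tvec" (3), from world to camera coordinates, as OpenCV has them. Camera axes: x right, y down, z forward; pixel columns grow to the right and rows downward; lengths in m; the calibration is good to about 2 mm. A picture is of the moment at which its call begins: read the wrist's pose just before it. camera_params takes no time and is no camera call; for the wrist camera it gives the pose at the moment of the call.
- job_done(): hands the job in, once; it reports no verdict.
The state is a dict: "time_s": time; "q": joint angles; "joint_vel": joint speeds; "effort": joint torques, N m; "tcp_pos": TCP position; "tool_rot": TCP orientation; "contact_force": force on the tool from outside, world axes, zero at the start; "torque": the same for the moment, N m; "grip_width": finger opening in m.
Only numpy, scipy, OpenCV 4.12 (cv2) and the standard library are available. Lean on these libraries where they do the work, as an engineer would, in place of code of your own. Each camera call takes 0.05 s, during which the arm holds its last target. There are 200 camera calls.

## Working session

There is one attempt and no reset: what is moved stays moved. The work goes in short steps, Python scripts to look and compute and a tool call to move; the robot and the scene stay as the last step left them, time stands still between calls to the robot, and variables do not carry over. Pictures are saved under pics/ and viewed, about 8 in all and at most 12, crops included, and the job is handed in when it is done.

Besides the shell and the picture viewer there is one more tool, called after "Call:" in YAML: its name, and indented under it one key for each argument. send_rows: Moves the arm, as the interface text tells. Its arguments: {"type":"object","properties":{"rows":{"type":"array"},"claw":{"type":"number"}},"required":["rows"]}

```bash
mkdir -p pics
cat > h.py <<'E'
import numpy as np, cv2
from bench import sense, read_camera, camera_params, job_done
def cam(n):
    p=camera_params(n); f=210/np.tan(np.radians(p["vfov"])/2)
    K=np.array([[f,0,p["cx"]],[0,f,p["cy"]],[0,0,1.]]); R=cv2.Rodrigues(np.array(p["rvec"],float))[0]
    return K,R,np.array(p["tvec"],float).ravel(),p
def ray(n,uv,z):
    K,R,t,_=cam(n); d=R.T@np.linalg.solve(K,[uv[0],uv[1],1]); c=-R.T@t
    return c+d*(z-c[2])/d[2]
def proj(n,P):
    K,R,t,_=cam(n); q=(K@(R@np.atleast_2d(P).T+t[:,None])).T; return q[:,:2]/q[:,2:]
E
python3 - <<'E'
from h import *
s=sense(); print({k:np.round(v,3).tolist() for k,v in s.items()})
for n in("top","side","wrist"):
    K,R,t,p=cam(n); print(n,p,"pos",np.round(-R.T@t,3)); cv2.imwrite(f"pics/{n}0.png",read_camera(n))
a=[cv2.imread(f"pics/{n}0.png") for n in("top","side")]
E
```

```text
{'time_s': 0.0, 'q': [-1.302, 0.092, 1.232, 0.0, 1.82, -0.057], 'joint_vel': [-0.0, 0.0, 0.001, 0.0, 0.001, -0.0], 'effort': [-0.0, -45.873, -41.802, -0.0, 0.012, -0.0], 'tcp_pos': [0.192, -0.568, 0.23], 'tool_rot': [[-0.001, 0.947, 0.32], [0.002, 0.32, -0.947], [-1.0, 0.0, -0.002]], 'contact_force': [0.421, -0.354, -0.244], 'torque': [-0.073, 0.0, 0.024], 'grip_width': 0.085}
top {'vfov': 47.72623261093868, 'cx': 278.47499228874096, 'cy': 205.59996179063714, 'rvec': array([ 2.15583794, -2.1522382 ,  0.16384964]), 'tvec': array([-0.02094464,  0.57174109,  1.55617831])} pos [ 0.349 -0.002  1.621]
side {'vfov': 42.311774310926246, 'cx': 275.2893215015649, 'cy': 211.63731609686454, 'rvec': array([ 0.54427914, -2.36794334,  1.62234659]), 'tvec': array([0.48842673, 0.17988876, 1.54626884])} pos [-0.115  1.459  0.721]
wrist {'vfov': 69.53181306527007, 'cx': 281.8043269973181, 'cy': 214.76496255831913, 'rvec': array([-2.34307255,  1.68280597,  0.25983895]), 'tvec': array([-0.59807857, -0.04001608,  0.37999355])} pos [ 0.263 -0.543  0.373]
```

View pics/top0.png

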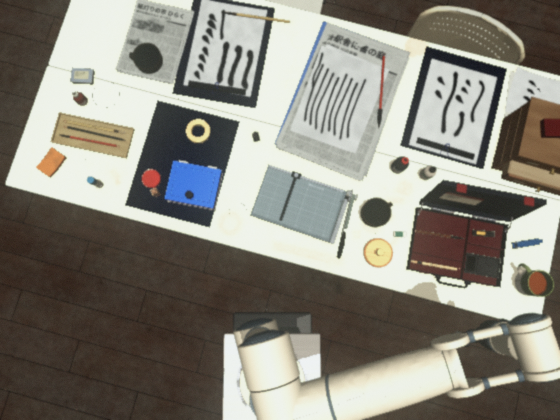

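View pics/side0.png

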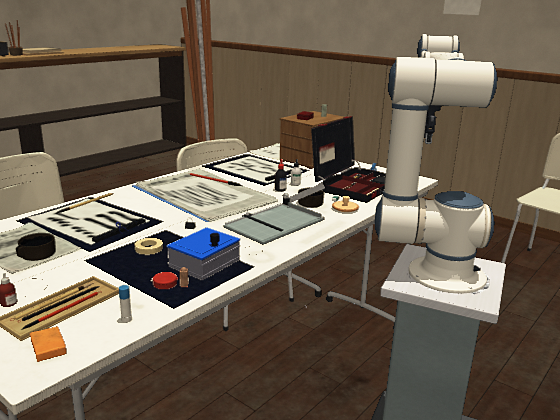

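Top view: the cover is at about (378,252), the pot at (376,212), the eraser at (398,234), and the blue box at (194,185) with its knob near (188,196). I'll enlarge crops of these to measure them.

```bash
python3 - <<'E'
from h import *
t=cv2.imread("pics/top0.png")
a=cv2.resize(t[185:275,340:440],None,fx=6,fy=6,interpolation=cv2.INTER_CUBIC)[:, :]
b=cv2.resize(t[145:235,130:230],None,fx=6,fy=6,interpolation=cv2.INTER_CUBIC)
cv2.imwrite("pics/c1.png",np.vstack([cv2.resize(np.hstack([a,b]),(800,360))]))
s=cv2.imread("pics/side0.png")
c=cv2.resize(s[220:300,140:260],None,fx=4,fy=4); d=cv2.resize(s[170:250,270:370],None,fx=3.2,fy=4) 
cv2.imwrite("pics/c2.png",np.hstack([c,d]))
h=cv2.cvtColor(t,cv2.COLOR_BGR2HSV)
def comp(m,nm,z,lo=20):
    n,l,st,ce=cv2.connectedComponentsWithStats(m.astype(np.uint8))
    for i in range(1,n):
        if st[i,4]>lo: print(nm,st[i],ce[i].round(1),ray("top",ce[i],z).round(3))
H,S,V=[h[...,i].astype(int) for i in range(3)]
comp((H>100)&(H<128)&(S>150)&(V>120),"blue",.07,100)
comp((H>10)&(H<30)&(S>60)&(V>150),"wood",.014,100)
comp((H<8)&(S>150)&(V>100),"red",.02,40)
m=np.zeros_like(H,bool); m[190:235,355:396]=V[190:235,355:396]<110
comp(m,"pot",.048,100)
E
ls pics
```

```text
blue [ 165  161   56   46 1823] [192.6 183.7] [0.64  0.265 0.07 ]
wood [237  14  52   9 106] [262.7  17.6] [1.263 0.038 0.014]
wood [  52  113   82   45 1897] [ 93.  135.1] [0.821 0.625 0.014]
wood [186 119  24  24 313] [197.5 130.3] [0.84  0.263 0.014]
wood [ 36 147  29  30 446] [ 50.2 161.7] [0.726 0.766 0.014]
wood [509 161  51  27 639] [534.  173.6] [ 0.69  -0.908  0.014]
wood [364 238  29  30 672] [377.8 252.2] [ 0.417 -0.356  0.014]
red [142 171  18  16 223] [151.  178.3] [0.668 0.416 0.02 ]
red [525 198   8   7  41] [528.3 200.7] [ 0.594 -0.878  0.02 ]
pot [361 198  31  29 675] [375.5 212. ] [ 0.55  -0.345  0.048]
c1.png
c2.png
side0.png
top0.png
wrist0.png
```

View pics/c1.png

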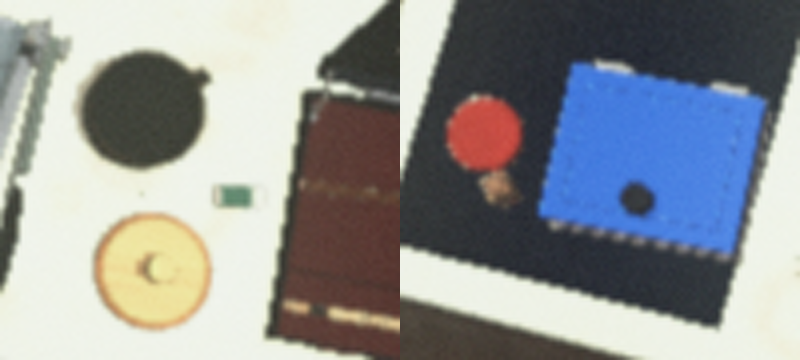

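View pics/wrist0.png

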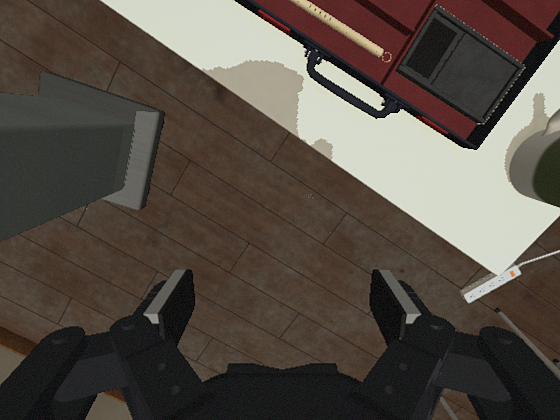

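The crops show the cover knob at about (379.5,252), the pot's lug at its upper right, the seal below the tin, and the lid knob at about (189,194.5). The wrist picture shows the brush case and the open fingers. Next I'll move to a hover from which the wrist camera sees both the cover and the pot.

Call:
send_rows:
  rows:
    - {"translation": [0, 0.0267, -0.014], "twist": 0}
    - {"translation": [0, 0.0267, -0.014], "twist": 0}
    - {"translation": [0, 0.0267, -0.014], "twist": 0}
    - {"translation": [0, 0.0267, -0.014], "twist": 0}
    - {"translation": [0, 0.0267, -0.014], "twist": 0}
    - {"translation": [0, 0.0267, -0.014], "twist": 0}
    - {"translation": [0, 0.0267, -0.014], "twist": 0}
    - {"translation": [0, 0.0267, -0.014], "twist": 0}
    - {"translation": [0, 0.0267, -0.014], "twist": 0}
    - {"translation": [0, 0.0267, -0.014], "twist": 0}

```text
time_s: 0.98
tcp_pos: [0.4009, -0.3491, 0.231]
tool_rot: [[-0.0, 0.947, 0.32], [0.0, 0.32, -0.947], [-1.0, -0.0, -0.0]]
contact_force: [0.9, -0.6, 0.8]
grip_width: 0.0849
```

Run:
```python
from h import *
s=sense(); print({k:np.round(v,4).tolist() for k,v in s.items()})
K,R,t,p=cam("wrist"); img=read_camera("wrist"); cv2.imwrite("pics/w1.png",img)
print("cam",(-R.T@t).round(4),R[2].round(3)); np.savez("w1.npz",K=K,R=R,t=t)
print("knob top z.048",ray("top",(379.5,251.75),.048).round(4))
c=lambda u,v:(130+u/4-100,145+v/4)  # crop b is offset 400 in composite
for nm,uv,z in[("lidknob",(637,198),.105),("FL",(542,216),.071),("FR",(730,253),.071),("BL",(572,66),.071),("BR",(768,97),.071),("seal",(500,187),.05)]:
    print(nm,ray("top",c(*uv),z).round(4))
```

```text
{'time_s': 0.9833, 'q': [-0.7804, -0.0928, 1.415, -0.0, 1.8198, 0.4647], 'joint_vel': [0.6821, 0.0232, -0.02, -0.0022, -0.0051, 0.6784], 'effort': [-3.4828, -38.5959, -41.517, -0.0063, 0.1861, -0.9092], 'tcp_pos': [0.4009, -0.3491, 0.231], 'tool_rot': [[-0.0003, 0.9474, 0.32], [0.0002, 0.32, -0.9474], [-1.0, -0.0002, -0.0003]], 'contact_force': [0.8725, -0.6246, 0.7652], 'torque': [-0.0271, -0.0254, 0.0314], 'grip_width': 0.0849}
cam [ 0.4715 -0.3241  0.3741] [-0.284 -0.095 -0.954]
knob top z.048 [ 0.4173 -0.3544  0.048 ]
lidknob [0.5981 0.2689 0.105 ]
FL [0.5885 0.3526 0.071 ]
FR [0.5581 0.1974 0.071 ]
BL [0.715 0.332 0.071]
BR [0.6892 0.1685 0.071 ]
seal [0.6162 0.3933 0.05  ]
```

View pics/w1.png

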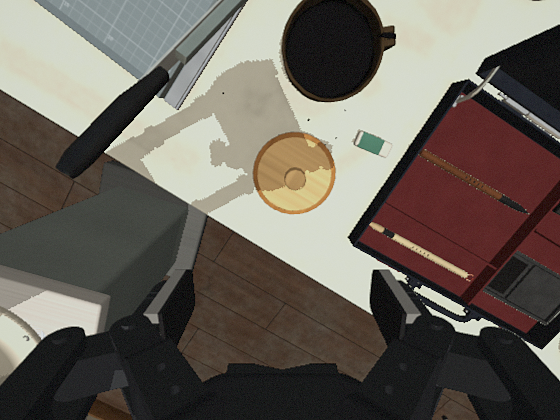

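The wrist picture shows the cover disc at about (294,172), its knob at (294,179), the pot mouth at about (332,48) and the eraser at (374,143). The arm was still moving slightly, so I'll take a fresh picture and fit circles to it.

Run:
```python
from h import *
from scipy.optimize import least_squares
s=sense(); print(np.round(s["joint_vel"],3)); img=read_camera("wrist"); cv2.imwrite("pics/w2.png",img)
s=sense(); print(np.round(s["tcp_pos"],4),np.round(s["joint_vel"],3))
h=cv2.cvtColor(img,cv2.COLOR_BGR2HSV); H,S,V=[h[...,i].astype(int) for i in range(3)]
def fit(m,box,z,nm):
    x0,y0,x1,y1=box; k=np.zeros(m.shape,np.uint8); k[y0:y1,x0:x1]=m[y0:y1,x0:x1]
    k=cv2.morphologyEx(k,cv2.MORPH_OPEN,np.ones((9,9)))
    cs=max(cv2.findContours(k,cv2.RETR_EXTERNAL,cv2.CHAIN_APPROX_NONE)[0],key=cv2.contourArea)
    hp=cv2.convexHull(cs)[:,0]; hp=cs[:,0]; hp=hp[(hp[:,1]>y0+1)]
    P=np.array([ray("wrist",p,z)[:2] for p in hp])
    f=least_squares(lambda q:np.hypot(*(P-q[:2]).T)-q[2],[*P.mean(0),.04],loss="soft_l1",f_scale=.001)
    print(nm,f.x.round(4),"rms",np.sqrt(np.mean(f.fun**2)).round(5),"bbox",hp.min(0),hp.max(0)); return k
fit((S>60)&(H>5)&(H<30)&(V>60),(240,110,350,225),.014,"disc R.05")
for th in(20,30,40): fit(V<th,(270,0,385,110),.048,"mouth V<%d"%th)
fit(V<110,(270,0,385,110),.048,"outer")
print(V[0:110:4,331]); print(V[48,275:400:4])
print("knob",ray("wrist",(294.5,179),.048).round(4))
cv2.imwrite("pics/w2c.png",cv2.resize(img[0:230,220:420],None,fx=2.6,fy=2.6))
```

```text
[-0.063  0.004 -0.005 -0.023  0.001 -0.125]
[ 0.4026 -0.3474  0.2311] [-0.064  0.003 -0.003 -0.046 -0.004 -0.059]
disc R.05 [ 0.4152 -0.3596  0.0489] rms 0.00037 bbox [255 137] [337 217]Traceback (most recent call last):
  File "<stdin>", line 15, in <module>
  File "<stdin>", line 9, in fit
ValueError: max() iterable argument is empty
```

Run:
```python
from h import *
from scipy.optimize import least_squares
img=cv2.imread("pics/w2.png"); h=cv2.cvtColor(img,cv2.COLOR_BGR2HSV); H,S,V=[h[...,i].astype(int) for i in range(3)]
print(V[0:110:3,331]); print(V[48,270:400:3]); print(S[48,270:400:3])
def fit(m,box,z,nm):
    x0,y0,x1,y1=box; k=np.zeros(m.shape,np.uint8); k[y0:y1,x0:x1]=m[y0:y1,x0:x1]
    k=cv2.morphologyEx(k,cv2.MORPH_OPEN,cv2.getStructuringElement(2,(19,19)))
    cc=cv2.findContours(k,cv2.RETR_EXTERNAL,cv2.CHAIN_APPROX_NONE)[0]
    if not cc: return print(nm,"none")
    hp=max(cc,key=cv2.contourArea)[:,0]; hp=hp[hp[:,1]>y0+1]
    P=np.array([ray("wrist",p,z)[:2] for p in hp])
    f=least_squares(lambda q:np.hypot(*(P-q[:2]).T)-q[2],[*P.mean(0),.04],loss="soft_l1",f_scale=.001)
    print(nm,f.x.round(4),"rms",np.sqrt(np.mean(f.fun**2)).round(5),"bbox",hp.min(0),hp.max(0))
for th in(35,45,55): fit(V<th,(270,0,400,110),.048,"mouth V<%d"%th)
for th in(90,120): fit(V<th,(270,0,400,110),.048,"outer %d"%th)
fit((S>60)&(H>5)&(H<30)&(V>60),(240,110,350,225),.014,"disc")
print("knob",ray("wrist",(294.5,179),.048).round(4))
cv2.imwrite("pics/w2c.png",cv2.resize(img[0:230,220:420],None,fx=2.6,fy=2.6))
```

```text
[ 24  27   9  12  16  17  27  21  26  28  19  24  19  24  26  18  19  20
  20  25  18  23  24  31  27  26  20  26  24  31  17  24  17  18   3  61
 218]
[218 218 217 218 194 114  45  12  27  24  23  25  25  16  27  21  24  22
  23  17  27  25  20  32  26  22  24  20  20  31  16  20  17  21  24   9
  23  25  54  58  69  75  66 216]
[ 16  16  18  18  22  49  85 255 123  11  44  20  20  48  38  73  64  23
  33 150  38  31   0  32  49  58  53  64  13  25  96  13  60 121  21 113
 177 122 113 141 129 109 131  27]
mouth V<35 [ 0.548  -0.3507  0.0449] rms 0.0016 bbox [289   2] [383 103]
mouth V<45 [ 0.5487 -0.3509  0.0458] rms 0.00038 bbox [288   2] [383 103]
mouth V<55 [ 0.5488 -0.3509  0.0461] rms 0.00041 bbox [288   2] [384 104]
outer 90 [ 0.5484 -0.3511  0.0489] rms 0.00265 bbox [286   2] [397 106]
outer 120 [ 0.5484 -0.3509  0.0491] rms 0.0027 bbox [285   2] [397 106]
disc [ 0.4152 -0.3596  0.0489] rms 0.00038 bbox [255 136] [337 217]
knob [ 0.4195 -0.3546  0.048 ]
```

View pics/w2c.png

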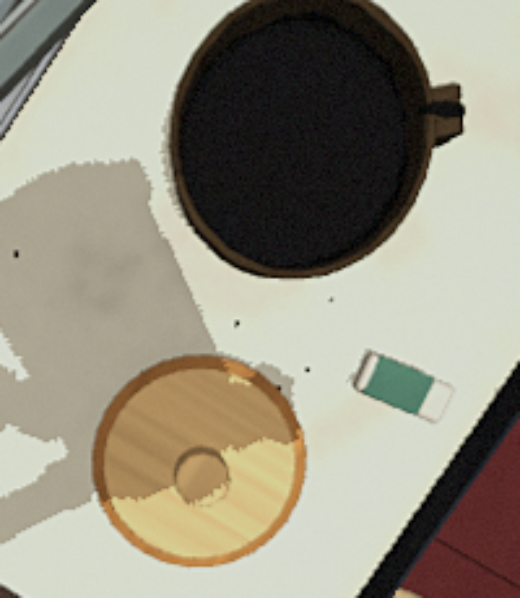

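Run:
```python
from h import *
s=sense(); print(np.round(s["tcp_pos"],4),np.round(s["joint_vel"],3))
print("knob",ray("wrist",(297.7,182.3),.048).round(4), proj("wrist",[[.4152,-.3596,.048],[.4152,-.3596,.026],[.4152,-.3596,.014]]).round(1))
T=np.array(s["tool_rot"]); print((T.T@(np.array([.416,-.3595,.1])-s["tcp_pos"])).round(4))
```

```text
[ 0.4026 -0.3474  0.2311] [-0.064  0.003 -0.003 -0.046 -0.004 -0.059]
knob [ 0.4172 -0.3592  0.048 ] [[297.5 184.1]
 [296.5 180.3]
 [296.1 178.5]]
[0.1311 0.0086 0.016 ]
```

Call:
send_rows:
  rows:
    - {"translation": [0.025, 0.004, 0.005], "twist": 0}
    - {"translation": [0.025, 0.004, 0.005], "twist": 0}
    - {"translation": [0.025, 0.004, 0.004], "twist": 0}
    - {"translation": [0.025, 0, 0], "twist": 0}
    - {"translation": [0.025, 0, 0], "twist": 0}
    - {"translation": [0.005, 0, 0], "twist": 0}
    - {"translation": [0, 0, 0], "twist": 0}
    - {"translation": [0, 0, 0], "twist": 0}
    - {"translation": [0, 0, 0], "twist": 0}
    - {"translation": [0, 0, 0], "twist": 0}

```text
time_s: 1.92
tcp_pos: [0.4167, -0.3607, 0.1037]
tool_rot: [[0.003, 0.947, 0.32], [-0.003, 0.32, -0.947], [-1.0, 0.002, 0.003]]
contact_force: [0.1, -0.6, 0.4]
grip_width: 0.0854
```

Run:
```python
from h import *
s=sense(); T=np.array(s["tool_rot"]); print(np.round(s["tcp_pos"],4),(T.T@(np.array([.416,-.3595,.021])-s["tcp_pos"])).round(4),np.round(s["contact_force"],2))
```

```text
[ 0.4167 -0.3607  0.1037] [ 0.0827 -0.0004 -0.0016] [ 0.14 -0.65  0.39]
```

Call:
send_rows:
  rows:
    - {"translation": [0.02, 0, -0.0015], "twist": 0}
    - {"translation": [0.02, 0, 0], "twist": 0}
    - {"translation": [0.015, 0, 0], "twist": 0}
    - {"translation": [0.012, 0, 0], "twist": 0}
    - {"translation": [0.007, 0, 0], "twist": 0}
    - {"translation": [0.004, 0, 0], "twist": 0}
    - {"translation": [0, 0, 0], "twist": 0}
    - {"translation": [0, 0, 0], "twist": 0}
    - {"translation": [0, 0, 0], "twist": 0}
    - {"translation": [0, 0, 0], "twist": 0}

```text
time_s: 2.75
tcp_pos: [0.416, -0.3588, 0.0244]
tool_rot: [[0.001, 0.947, 0.32], [-0.001, 0.32, -0.947], [-1.0, 0.001, 0.002]]
contact_force: [-0.4, 0.2, -0.6]
grip_width: 0.0853
```

Run:
```python
from h import *
s=sense(); T=np.array(s["tool_rot"]); print(np.round(s["tcp_pos"],4),(T.T@(np.array([.416,-.3595,.021])-s["tcp_pos"])).round(4),np.round(s["contact_force"],2),np.round(s["joint_vel"],3))
cv2.imwrite("pics/w3.png",read_camera("wrist"))
```

```text
[ 0.416  -0.3588  0.0244] [ 0.0034 -0.0003  0.0006] [-0.44  0.2  -0.61] [ 0.001  0.001  0.005 -0.    -0.001 -0.   ]
```

View pics/w3.png

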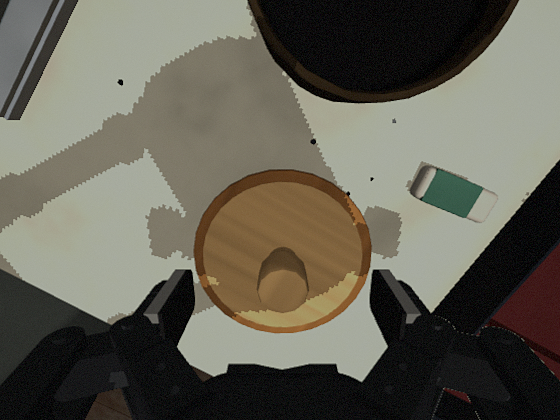

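The knob is at about (284,290), centred between the pads. I'll go down 3 mm and grip.

Call:
send_rows:
  rows:
    - {"translation": [0.002, 0, 0], "twist": 0}
    - {"translation": [0, 0, 0], "twist": 0}
    - {"translation": [0, 0, 0], "twist": 0}
    - {"translation": [0, 0, 0], "twist": 0}
    - {"translation": [0, 0, 0], "twist": 0}
    - {"translation": [0, 0, 0], "twist": 0}
    - {"translation": [0, 0, 0], "twist": 0}
    - {"translation": [0, 0, 0], "twist": 0}
    - {"translation": [0, 0, 0], "twist": 0}
    - {"translation": [0, 0, 0], "twist": 0}
  claw: 0.01

```text
time_s: 3.63
tcp_pos: [0.4157, -0.3585, 0.0215]
tool_rot: [[0.0, 0.947, 0.32], [-0.0, 0.32, -0.947], [-1.0, 0.0, 0.0]]
contact_force: [0.2, -0.2, 2.4]
grip_width: 0.0226
```

Call:
send_rows:
  rows:
    - {"translation": [0, 0, 0], "twist": 0}
    - {"translation": [-0.005, 0, 0], "twist": 0}
    - {"translation": [-0.01, 0, 0], "twist": 0}
    - {"translation": [-0.015, 0, 0], "twist": 0}
    - {"translation": [-0.02, 0, 0], "twist": 0}
    - {"translation": [-0.02, 0, 0], "twist": 0}
    - {"translation": [-0.015, 0, 0], "twist": 0}
    - {"translation": [-0.01, 0, 0], "twist": 0}
    - {"translation": [-0.005, 0, 0], "twist": 0}
    - {"translation": [0, 0, 0], "twist": 0}

```text
time_s: 4.47
tcp_pos: [0.4159, -0.3587, 0.1227]
tool_rot: [[0.001, 0.947, 0.32], [-0.001, 0.32, -0.947], [-1.0, 0.001, 0.002]]
contact_force: [-0.3, -0.3, -0.9]
grip_width: 0.0218
```

Run:
```python
from h import *
s=sense(); T=np.array(s["tool_rot"]); print(np.round(s["tcp_pos"],4),(T.T@(np.array([.5484,-.351,.12])-s["tcp_pos"])).round(4),np.round(s["contact_force"],2),np.round(s["joint_vel"],3),s["grip_width"])
img=read_camera("wrist"); cv2.imwrite("pics/w4.png",img)
```

```text
[ 0.4159 -0.3587  0.1227] [0.0028 0.128  0.0351] [-0.29 -0.35 -0.85] [-0.     0.015  0.036 -0.001 -0.019 -0.001] 0.02176797945900377
```

View pics/w4.png

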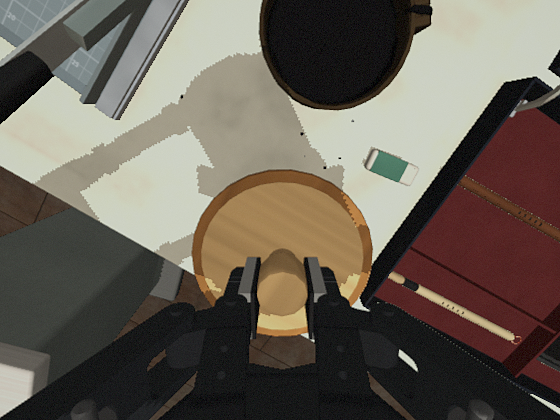

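The cover is held and looks level. I'll measure its centre in the hand and remeasure the pot from this same picture.

```bash
cat >> h.py <<'E'
from scipy.optimize import least_squares
def fit(m,box,z,nm,R0=None,k0=19):
    x0,y0,x1,y1=box; k=np.zeros(m.shape,np.uint8); k[y0:y1,x0:x1]=m[y0:y1,x0:x1]
    k=cv2.morphologyEx(k,cv2.MORPH_OPEN,cv2.getStructuringElement(2,(k0,k0)))
    hp=max(cv2.findContours(k,cv2.RETR_EXTERNAL,cv2.CHAIN_APPROX_NONE)[0],key=cv2.contourArea)[:,0]
    hp=hp[(hp[:,1]>y0+2)&(hp[:,1]<y1-2)]
    P=np.array([ray("wrist",p,z)[:2] for p in hp])
    f=least_squares(lambda q:np.hypot(*(P-q[:2]).T)-(R0 or q[2]),[*P.mean(0),.04],loss="soft_l1",f_scale=.001)
    print(nm,f.x.round(4),"med",np.median(abs(f.fun)).round(5)); return f.x[:2]
def hsv(img): return [cv2.cvtColor(img,cv2.COLOR_BGR2HSV)[...,i].astype(int) for i in range(3)]
E
python3 - <<'E'
from h import *
H,S,V=hsv(cv2.imread("pics/w4.png"))
s=sense(); T=np.array(s["tool_rot"]); tcp=np.array(s["tcp_pos"]); z=tcp[2]+.0155-.023
w=(S>60)&(H>5)&(H<30)&(V>60)
c=fit(w,(180,155,390,245),z,"disc"); c=fit(w,(180,155,390,245),z-.003,"disc R.05, upper",.05)
p=fit(V<100,(240,0,420,115),.048,"pot outer",.049)
print("disc rel tcp, tool",(T.T@np.array([*(c-tcp[:2]),0])).round(4))
print("pot - disc, tool",(T.T@np.array([*(p-c),0])).round(4), tcp.round(4))
E
```

```text
disc [ 0.4184 -0.3561  0.048 ] med 0.00014
disc R.05, upper [ 0.4159 -0.357   0.04  ] med 0.00022
pot outer [ 0.5501 -0.3482  0.04  ] med 0.0005
disc rel tcp, tool [-0.      0.0008 -0.0012]
pot - disc, tool [0.     0.1299 0.0347] [ 0.4156 -0.3584  0.1213]
```

Call:
send_rows:
  rows:
    - {"translation": [0, 0.007, 0.003], "twist": 0}
    - {"translation": [0, 0.014, 0.007], "twist": 0}
    - {"translation": [0, 0.018, 0.01], "twist": 0}
    - {"translation": [0, 0.014, 0.008], "twist": 0}
    - {"translation": [0, 0.01, 0.005], "twist": 0}
    - {"translation": [0, 0.005, 0.0015], "twist": 0}
    - {"translation": [0, 0.002, 0], "twist": 0}
    - {"translation": [0, 0, 0], "twist": 0}
    - {"translation": [0, 0, 0], "twist": 0}
    - {"translation": [0, 0, 0], "twist": 0}

```text
time_s: 5.35
tcp_pos: [0.4924, -0.3686, 0.1212]
tool_rot: [[-0.0, 0.947, 0.32], [0.0, 0.32, -0.947], [-1.0, -0.0, -0.0]]
contact_force: [0.2, 0.4, -0.2]
grip_width: 0.0221
```

Run:
```python
from h import *
img=read_camera("wrist"); img=read_camera("wrist"); cv2.imwrite("pics/w5.png",img)
H,S,V=hsv(img)
s=sense(); T=np.array(s["tool_rot"]); tcp=np.array(s["tcp_pos"]); z=tcp[2]+.0155-.026
w=(S>60)&(H>5)&(H<30)&(V>60)
c=fit(w,(180,155,390,245),z,"disc R.05",.05)
b=(180,30,420,160)
for th in(80,100,130): p=fit(V<th,b,.048,"pot outer %d"%th,.049)
p2=fit((V<40),b,.048,"mouth",)
print("disc rel tcp, tool",(T.T@np.array([*(c-tcp[:2]),0])).round(4))
print("pot - disc, tool",(T.T@np.array([*(p-c),0])).round(4),"pot-tcp",(T.T@np.array([*(p-tcp[:2]),0])).round(4), tcp.round(4),T.round(3).tolist())
for q in [(p,.049,.048,(0,0,255)),(c,.05,z,(0,255,0)),(p,.0415,.048,(255,0,0))]:
    a=np.linspace(0,6.28,90); P=np.c_[q[0][0]+q[1]*np.cos(a),q[0][1]+q[1]*np.sin(a),0*a+q[2]]
    cv2.polylines(img,[proj("wrist",P).round().astype(np.int32)],True,q[3],1)
cv2.imwrite("pics/w5o.png",img)
```

```text
disc R.05 [ 0.4928 -0.3674  0.04  ] med 0.00021
pot outer 80 [ 0.5508 -0.3493  0.04  ] med 0.00034
pot outer 100 [ 0.5511 -0.3493  0.04  ] med 0.00033
pot outer 130 [ 0.5513 -0.3491  0.04  ] med 0.00035
mouth [ 0.551  -0.3484  0.0461] med 0.00034
disc rel tcp, tool [-0.      0.0007 -0.0012]
pot - disc, tool [0.     0.0613 0.0014] pot-tcp [0.     0.062  0.0003] [ 0.4925 -0.3687  0.1215] [[0.0, 0.948, 0.32], [-0.0, 0.32, -0.948], [-1.0, 0.0, 0.0]]
```

View pics/w5o.png

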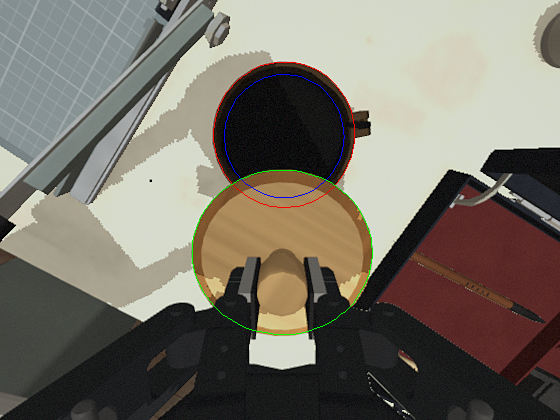

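The projected circles fit the cover (green) and the pot (red) well. The remaining shift is 61 mm along tool y and 1 mm along z.

Call:
send_rows:
  rows:
    - {"translation": [0, 0.006, 0.001], "twist": 0}
    - {"translation": [0, 0.013, 0], "twist": 0}
    - {"translation": [0, 0.016, 0], "twist": 0}
    - {"translation": [0.005, 0.014, 0], "twist": 0}
    - {"translation": [0.01, 0.009, 0], "twist": 0}
    - {"translation": [0.014, 0.0035, 0], "twist": 0}
    - {"translation": [0.01, 0, 0], "twist": 0}
    - {"translation": [0.003, 0, 0], "twist": 0}
    - {"translation": [0, 0, 0], "twist": 0}
    - {"translation": [0, 0, 0], "twist": 0}

```text
time_s: 6.28
tcp_pos: [0.5508, -0.3501, 0.0788]
tool_rot: [[-0.001, 0.948, 0.319], [0.0, 0.319, -0.948], [-1.0, -0.001, -0.001]]
contact_force: [-0.4, 0.2, -1.1]
grip_width: 0.0219
```

Run:
```python
from h import *
s=sense(); T=np.array(s["tool_rot"]); tcp=np.array(s["tcp_pos"]); p=np.array([.551,-.3491])
cv2.imwrite("pics/w6.png",read_camera("wrist"))
H,S,V=hsv(cv2.imread("pics/w6.png")); z=tcp[2]+.0155-.026
c=fit((S>60)&(H>5)&(H<30)&(V>60),(180,155,390,245),z,"disc R.05",.05)
print("pot-disc",(T.T@np.array([*(p-c),0])).round(4),"pot-tcp",(T.T@np.array([*(p-tcp[:2]),0])).round(4),tcp.round(4),np.round(s["contact_force"],2))
```

```text
disc R.05 [ 0.5512 -0.3491  0.04  ] med 0.00017
pot-disc [ 0.     -0.0002 -0.0001] pot-tcp [ 0.      0.0005 -0.0009] [ 0.5508 -0.3501  0.0788] [-0.37  0.16 -1.08]
```

Call:
send_rows:
  rows:
    - {"translation": [0.004, 0, 0], "twist": 0}
    - {"translation": [0.004, 0, 0], "twist": 0}
    - {"translation": [0.003, 0, 0], "twist": 0}
    - {"translation": [0.002, 0, 0], "twist": 0}
    - {"translation": [0.0015, 0, 0], "twist": 0}
    - {"translation": [0.001, 0, 0], "twist": 0}
    - {"translation": [0, 0, 0], "twist": 0}
    - {"translation": [0, 0, 0], "twist": 0}
    - {"translation": [0, 0, 0], "twist": 0}
    - {"translation": [0, 0, 0], "twist": 0}

```text
time_s: 7.17
tcp_pos: [0.5516, -0.3499, 0.064]
tool_rot: [[0.0, 0.947, 0.32], [-0.0, 0.32, -0.947], [-1.0, 0.0, 0.0]]
contact_force: [-0.3, -0.2, -0.5]
grip_width: 0.0222
```

Call:
send_rows:
  rows:
    - {"translation": [0.001, 0, 0], "twist": 0}
    - {"translation": [0.0005, 0, 0], "twist": 0}
    - {"translation": [0.0005, 0, 0], "twist": 0}
    - {"translation": [0, 0, 0], "twist": 0}
    - {"translation": [0, 0, 0], "twist": 0}
    - {"translation": [0, 0, 0], "twist": 0}
    - {"translation": [0, 0, 0], "twist": 0}
    - {"translation": [0, 0, 0], "twist": 0}
    - {"translation": [0, 0, 0], "twist": 0}
    - {"translation": [0, 0, 0], "twist": 0}

```text
time_s: 8.0
tcp_pos: [0.5515, -0.3499, 0.0618]
tool_rot: [[-0.0, 0.947, 0.32], [-0.0, 0.32, -0.947], [-1.0, -0.0, 0.0]]
contact_force: [0.1, 0.5, -1.0]
grip_width: 0.022
```

Call:
send_rows:
  rows:
    - {"translation": [0.001, 0, 0], "twist": 0}
    - {"translation": [0.0005, 0, 0], "twist": 0}
    - {"translation": [0, 0, 0], "twist": 0}
    - {"translation": [0, 0, 0], "twist": 0}
    - {"translation": [0, 0, 0], "twist": 0}
    - {"translation": [0, 0, 0], "twist": 0}
    - {"translation": [0, 0, 0], "twist": 0}
    - {"translation": [0, 0, 0], "twist": 0}
    - {"translation": [0, 0, 0], "twist": 0}
    - {"translation": [0, 0, 0], "twist": 0}

```text
time_s: 8.83
tcp_pos: [0.5516, -0.3499, 0.0604]
tool_rot: [[0.0, 0.947, 0.32], [-0.0, 0.32, -0.947], [-1.0, 0.0, 0.0]]
contact_force: [0.5, 0.4, 0.9]
grip_width: 0.0223
```

Call:
send_rows:
  rows:
    - {"translation": [0.001, 0, 0], "twist": 0}
    - {"translation": [0, 0, 0], "twist": 0}
    - {"translation": [0, 0, 0], "twist": 0}
    - {"translation": [0, 0, 0], "twist": 0}
    - {"translation": [0, 0, 0], "twist": 0}
    - {"translation": [0, 0, 0], "twist": 0}
    - {"translation": [0, 0, 0], "twist": 0}
    - {"translation": [0, 0, 0], "twist": 0}
    - {"translation": [0, 0, 0], "twist": 0}
    - {"translation": [0, 0, 0], "twist": 0}

```text
time_s: 9.67
tcp_pos: [0.5516, -0.35, 0.0603]
tool_rot: [[0.001, 0.947, 0.32], [-0.0, 0.32, -0.947], [-1.0, 0.0, 0.001]]
contact_force: [-2.0, 1.1, 5.3]
grip_width: 0.0221
```

The cover met the rim at z ≈ 0.0603 with about 5 N. I'll release it and rise.

Call:
send_rows:
  rows:
    - {"translation": [0, 0, 0], "twist": 0}
    - {"translation": [0, 0, 0], "twist": 0}
    - {"translation": [0, 0, 0], "twist": 0}
    - {"translation": [0, 0, 0], "twist": 0}
    - {"translation": [0, 0, 0], "twist": 0}
    - {"translation": [0, 0, 0], "twist": 0}
    - {"translation": [-0.003, 0, 0], "twist": 0}
    - {"translation": [-0.006, 0, 0], "twist": 0}
    - {"translation": [-0.01, 0, 0], "twist": 0}
    - {"translation": [-0.015, 0, 0], "twist": 0}
  claw: 0.07

```text
time_s: 10.5
tcp_pos: [0.551, -0.3495, 0.093]
tool_rot: [[-0.002, 0.947, 0.32], [0.001, 0.32, -0.947], [-1.0, -0.001, -0.002]]
contact_force: [0.3, -0.7, -0.3]
grip_width: 0.0699
```

Call:
send_rows:
  rows:
    - {"translation": [-0.02, -0.005, 0], "twist": 0}
    - {"translation": [-0.025, -0.01, 0], "twist": 0}
    - {"translation": [-0.03, -0.015, 0], "twist": 0}
    - {"translation": [-0.03, -0.02, 0], "twist": 0}
    - {"translation": [-0.02, -0.02, 0], "twist": 0}
    - {"translation": [-0.01, -0.015, 0], "twist": 0}
    - {"translation": [0, -0.005, 0], "twist": 0}
    - {"translation": [0, 0, 0], "twist": 0}
    - {"translation": [0, 0, 0], "twist": 0}
    - {"translation": [0, 0, 0], "twist": 0}

```text
time_s: 11.33
tcp_pos: [0.4664, -0.378, 0.2257]
tool_rot: [[-0.003, 0.947, 0.321], [0.003, 0.321, -0.947], [-1.0, -0.001, -0.004]]
contact_force: [0.0, -0.2, -0.1]
grip_width: 0.0701
```

Run:
```python
from h import *
img=read_camera("wrist"); cv2.imwrite("pics/w7.png",img)
s=sense(); tcp=np.array(s["tcp_pos"]); T=np.array(s["tool_rot"]); print(tcp.round(4),np.round(s["contact_force"],2),s["grip_width"])
P=proj("wrist",[[.551,-.3495,.054]])[0]; print("expect px",P.round(0))
x,y=P.astype(int); x0,y0=max(0,x-125),max(0,y-125)
crop=img[y0:y+125,x0:x+125].copy(); H,S,V=hsv(img)
c=fit((S>60)&(H>5)&(H<30)&(V>60),(x0,y0,x+125,min(y+125,330)),.054,"disc top .054")
sd=read_camera("side"); cv2.imwrite("pics/s7.png",sd); q=proj("side",[[.551,-.3495,.06]])[0].astype(int); print(q)
sc=cv2.resize(sd[q[1]-35:q[1]+35,q[0]-45:q[0]+45],None,fx=5,fy=5,interpolation=2)
crop=cv2.resize(crop,(350,350)); cv2.imwrite("pics/m7.png",np.hstack([crop,sc[:350]]))
# wide view not needed; box geometry
FL,FR,BL,BR=np.array([[.5885,.3526],[.5581,.1974],[.715,.332],[.6892,.1685]])
for v in(FL-FR,BL-BR): print("hinge y az",np.degrees(np.arctan2(v[1],v[0])),np.linalg.norm(v))
for v in(BL-FL,BR-FR): print("x az",np.degrees(np.arctan2(v[1],v[0])),np.linalg.norm(v))
```

```text
[ 0.4665 -0.3779  0.2258] [-0.48 -0.66 -0.75] 0.06975086164682524
expect px [284. 104.]
disc top .054 [ 0.5525 -0.3484  0.049 ] med 0.00023
[311 188]
hinge y az 78.91743053697036 0.15814929655234009
hinge y az 81.03277202633076 0.16552307996167784
x az -9.24919112259594 0.12816633723408025
x az -12.431594312109823 0.1342476070550235
```

View pics/m7.png

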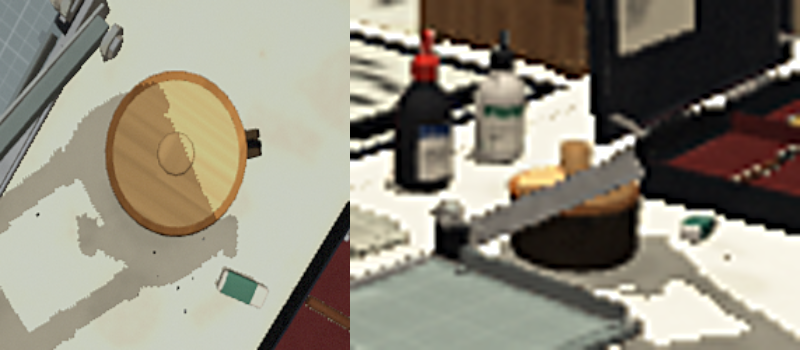

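The cover is seated level. It sits at (0.5525,-0.3484) with the expected radius at rim height, and the eraser hasn't moved. Next I'll turn the jaws along the hinge (twist +29°) and cross over to the box.

Call:
send_rows:
  rows:
    - {"translation": [0, 0, 0], "twist": 5.8}
    - {"translation": [0, 0, 0], "twist": 5.8}
    - {"translation": [0, 0, 0], "twist": 5.8}
    - {"translation": [0, 0, 0], "twist": 5.8}
    - {"translation": [0, 0, 0], "twist": 5.8}
    - {"translation": [0, -0.0046, -0.036], "twist": 0}
    - {"translation": [0, -0.0046, -0.036], "twist": 0}
    - {"translation": [0, -0.0046, -0.036], "twist": 0}
    - {"translation": [0, -0.0046, -0.036], "twist": 0}
    - {"translation": [0, -0.0046, -0.036], "twist": 0}

```text
time_s: 12.27
tcp_pos: [0.4759, -0.1954, 0.2272]
tool_rot: [[-0.001, 0.984, -0.179], [0.001, -0.179, -0.984], [-1.0, -0.001, -0.001]]
contact_force: [0.2, 0.5, 0.4]
grip_width: 0.0699
```

Call:
send_rows:
  rows:
    - {"translation": [0, -0.0046, -0.036], "twist": 0}
    - {"translation": [0, -0.0046, -0.036], "twist": 0}
    - {"translation": [0, -0.0046, -0.036], "twist": 0}
    - {"translation": [0, -0.0046, -0.036], "twist": 0}
    - {"translation": [0, -0.0046, -0.036], "twist": 0}
    - {"translation": [0, -0.0046, -0.036], "twist": 0}
    - {"translation": [0, -0.0046, -0.036], "twist": 0}
    - {"translation": [0, -0.0046, -0.036], "twist": 0}
    - {"translation": [0, -0.0046, -0.036], "twist": 0}
    - {"translation": [0, -0.0046, -0.036], "twist": 0}

```text
time_s: 13.1
tcp_pos: [0.4948, 0.1673, 0.2274]
tool_rot: [[-0.001, 0.984, -0.178], [-0.0, -0.178, -0.984], [-1.0, -0.001, 0.0]]
contact_force: [0.8, -1.0, 0.3]
grip_width: 0.0698
```

Call:
send_rows:
  rows:
    - {"translation": [0, -0.004, -0.03], "twist": 0}
    - {"translation": [0, -0.004, -0.03], "twist": 0}
    - {"translation": [0, -0.003, -0.025], "twist": 0}
    - {"translation": [0, -0.0025, -0.018], "twist": 0}
    - {"translation": [0, -0.001, -0.01], "twist": 0}
    - {"translation": [0, 0, 0], "twist": 0}
    - {"translation": [0, 0, 0], "twist": 0}
    - {"translation": [0, 0, 0], "twist": 0}
    - {"translation": [0, 0, 0], "twist": 0}
    - {"translation": [0, 0, 0], "twist": 0}

```text
time_s: 13.93
tcp_pos: [0.5014, 0.2777, 0.2285]
tool_rot: [[0.0, 0.984, -0.181], [-0.0, -0.181, -0.984], [-1.0, 0.0, -0.0]]
contact_force: [0.2, -0.4, 0.3]
grip_width: 0.0701
```

Run:
```python
from h import *
img=read_camera("wrist"); img=read_camera("wrist"); cv2.imwrite("pics/w8.png",img)
s=sense(); tcp=np.array(s["tcp_pos"]); T=np.array(s["tool_rot"]); print(tcp.round(4),T.round(3).tolist(),np.round(s["q"],3),np.round(s["joint_vel"],2))
print(proj("wrist",[[.598,.269,.105],[.598,.269,.071]]).round(0))
H,S,V=hsv(img); m=((H>100)&(H<128)&(S>120)&(V>80)).astype(np.uint8)
m=cv2.morphologyEx(m,cv2.MORPH_OPEN,np.ones((5,5)))
c=max(cv2.findContours(m,cv2.RETR_EXTERNAL,cv2.CHAIN_APPROX_NONE)[0],key=cv2.contourArea)
r=cv2.approxPolyDP(cv2.convexHull(c),8,True)[:,0]; print(r.tolist())
for p in r: print(p,ray("wrist",p,.071).round(4))
```

```text
[0.5014 0.2779 0.2286] [[0.001, 0.984, -0.181], [0.0, -0.181, -0.984], [-1.0, 0.0, -0.0]] [ 0.447  0.018  1.311 -0.     1.812  2.199] [ 0.  0. -0.  0. -0. -0.]
[[272.  92.]
 [273.  95.]]
[[364, 0], [354, 122], [185, 122], [174, 0]]
[364   0] [0.658  0.1782 0.071 ]
[354 122] [0.5605 0.1976 0.071 ]
[185 122] [0.5896 0.3556 0.071 ]
[174   0] [0.6874 0.3374 0.071 ]
```

View pics/w8.png

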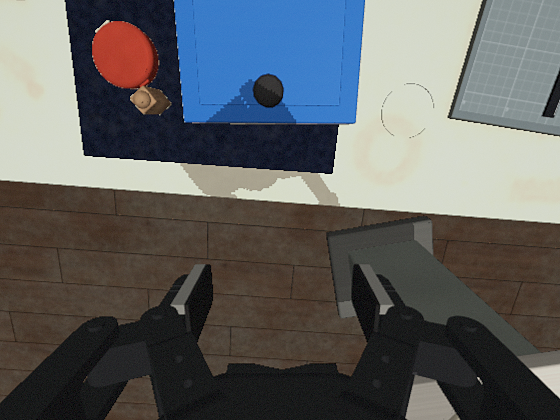

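The jaws are aligned with the hinge: the front edge azimuth is 79.6° and its length 160.7 mm. The knob is at about (268,90), with the seal at (146,100) and the tin at (125,54) to the left. Now I'll work out the knob's position.

Run:
```python
from h import *
img=cv2.imread("pics/w8.png"); H,S,V=hsv(img)
m=((V<70)&(S<160)).astype(np.uint8); k=np.zeros_like(m); k[68:112,245:292]=m[68:112,245:292]
n,l,st,ce=cv2.connectedComponentsWithStats(k); i=1+st[1:,4].argmax(); print(st[i],ce[i].round(1))
s=sense(); tcp=np.array(s["tcp_pos"]); T=np.array(s["tool_rot"])
for z in(.105,.094,.1): print(z,ray("wrist",ce[i],z).round(4))
for kxy in((.6006,.2719),ray("wrist",ce[i],.1)[:2]):
    print("move tool",(T.T@(np.array([*kxy,.13])-tcp)).round(4)); a=np.linspace(0,6.28,40)
    P=np.c_[kxy[0]+.013*np.cos(a),kxy[1]+.013*np.sin(a),0*a]; 
    for z in(.105,.083): q=proj("wrist",P+[0,0,z]); print(z,q.min(0).round(1),q.max(0).round(1))
```

```text
[253  74  30  33 743] [267.8  90.1]
0.105 [0.5998 0.2717 0.105 ]
0.094 [0.6008 0.272  0.094 ]
0.1 [0.6003 0.2719 0.1   ]
move tool [ 0.0987  0.0986 -0.012 ]
0.105 [251.6  71.6] [283.3 105.9]
0.083 [253.9  75.5] [283.2 107. ]
move tool [ 0.0987  0.0983 -0.0119]
0.105 [251.7  72.1] [283.4 106.3]
0.083 [254.1  75.9] [283.3 107.4]
```

Two independent estimates put the knob at (0.600,0.272). I'll move over it and then descend.

Call:
send_rows:
  rows:
    - {"translation": [0.005, 0.012, -0.002], "twist": 0}
    - {"translation": [0.01, 0.02, -0.003], "twist": 0}
    - {"translation": [0.02, 0.025, -0.003], "twist": 0}
    - {"translation": [0.025, 0.02, -0.003], "twist": 0}
    - {"translation": [0.02, 0.013, -0.001], "twist": 0}
    - {"translation": [0.012, 0.008, 0], "twist": 0}
    - {"translation": [0.007, 0, 0], "twist": 0}
    - {"translation": [0, 0, 0], "twist": 0}
    - {"translation": [0, 0, 0], "twist": 0}
    - {"translation": [0, 0, 0], "twist": 0}

```text
time_s: 14.87
tcp_pos: [0.5998, 0.2734, 0.1317]
tool_rot: [[0.003, 0.984, -0.179], [0.001, -0.179, -0.984], [-1.0, 0.003, -0.002]]
contact_force: [-0.6, 0.5, 0.1]
grip_width: 0.07
```

Run:
```python
from h import *
img=read_camera("wrist"); cv2.imwrite("pics/w9.png",img)
s=sense(); tcp=np.array(s["tcp_pos"]); T=np.array(s["tool_rot"]); print(tcp.round(4),(T.T@(np.array([.6003,.2719,.077])-tcp)).round(4),np.round(s["contact_force"],2))
H,S,V=hsv(img); x,y=proj("wrist",[[.6003,.2719,.1]])[0].astype(int); print(x,y)
m=((V<70)&(S<160)).astype(np.uint8); k=np.zeros_like(m); k[y-45:y+45,x-42:x+42]=m[y-45:y+45,x-42:x+42]
n,l,st,ce=cv2.connectedComponentsWithStats(k); i=1+st[1:,4].argmax(); print(st[i],ce[i].round(1))
for z in(.105,.1,.094): print(ray("wrist",ce[i],z).round(4))
a=np.linspace(0,6.28,40)
P=np.c_[.6003+.013*np.cos(a),.2719+.013*np.sin(a),0*a]
for z in(.105,.083): q=proj("wrist",P+[0,0,z]); print(z,q.min(0).round(1),q.max(0).round(1))
```

```text
[0.5999 0.2735 0.1319] [0.0549 0.0005 0.0016] [-0.45 -0.06 -0.21]
284 243
[ 242  218   84   66 2715] [285.3 256. ]
[0.5944 0.2726 0.105 ]
[0.5921 0.273  0.1   ]
[0.5893 0.2735 0.094 ]
0.105 [263.5 227. ] [306.1 266.4]
0.083 [265.5 215.9] [303.7 251.8]
```

Call:
send_rows:
  rows:
    - {"translation": [0.01, 0, 0.001], "twist": 0}
    - {"translation": [0.013, 0, 0], "twist": 0}
    - {"translation": [0.012, 0, 0], "twist": 0}
    - {"translation": [0.01, 0, 0], "twist": 0}
    - {"translation": [0.006, 0, 0], "twist": 0}
    - {"translation": [0.003, 0, 0], "twist": 0}
    - {"translation": [0, 0, 0], "twist": 0}
    - {"translation": [0, 0, 0], "twist": 0}
    - {"translation": [0, 0, 0], "twist": 0}
    - {"translation": [0, 0, 0], "twist": 0}

```text
time_s: 15.75
tcp_pos: [0.6, 0.2721, 0.0762]
tool_rot: [[0.001, 0.984, -0.179], [0.001, -0.179, -0.984], [-1.0, 0.001, -0.001]]
contact_force: [0.8, 0.0, 0.9]
grip_width: 0.0702
```

Call:
send_rows:
  rows:
    - {"translation": [0, 0, 0], "twist": 0}
    - {"translation": [0, 0, 0], "twist": 0}
    - {"translation": [0, 0, 0], "twist": 0}
    - {"translation": [0, 0, 0], "twist": 0}
    - {"translation": [0, 0, 0], "twist": 0}
    - {"translation": [0, 0, 0], "twist": 0}
    - {"translation": [0, 0, 0], "twist": 0}
    - {"translation": [0, 0, 0], "twist": 0}
    - {"translation": [0, 0, 0], "twist": 0}
    - {"translation": [0, 0, 0], "twist": 0}
  claw: 0.012

```text
time_s: 16.58
tcp_pos: [0.5996, 0.2716, 0.0757]
tool_rot: [[0.0, 0.984, -0.18], [-0.001, -0.18, -0.984], [-1.0, 0.0, 0.001]]
contact_force: [-3.0, -4.9, 5.2]
grip_width: 0.0243
```

The knob is gripped at 24.3 mm. The cover's 24 mm knob read 22.2 mm, so that offset is consistent. Now I'll pull slowly along the hinge arc.

Call:
send_rows:
  rows:
    - {"translation": [-0.0005, 0.0001, 0], "twist": 0}
    - {"translation": [-0.0005, 0.0001, 0], "twist": 0}
    - {"translation": [-0.0005, 0.0002, 0], "twist": 0}
    - {"translation": [-0.0005, 0.0001, 0], "twist": 0}
    - {"translation": [-0.0005, 0.0002, 0], "twist": 0}
    - {"translation": [-0.0005, 0.0001, 0], "twist": 0}
    - {"translation": [0, 0, 0], "twist": 0}
    - {"translation": [0, 0, 0], "twist": 0}
    - {"translation": [0, 0, 0], "twist": 0}
    - {"translation": [0, 0, 0], "twist": 0}

```text
time_s: 17.42
tcp_pos: [0.5997, 0.2715, 0.0765]
tool_rot: [[-0.002, 0.984, -0.179], [-0.001, -0.179, -0.984], [-1.0, -0.002, 0.001]]
contact_force: [-0.3, -4.3, -12.2]
grip_width: 0.0243
```

Call:
send_rows:
  rows:
    - {"translation": [-0.0005, 0.0001, 0], "twist": 0}
    - {"translation": [-0.0005, 0.0002, 0], "twist": 0}
    - {"translation": [-0.0005, 0.0001, 0], "twist": 0}
    - {"translation": [-0.0005, 0.0002, 0], "twist": 0}
    - {"translation": [-0.0005, 0.0001, 0], "twist": 0}
    - {"translation": [-0.0005, 0.0002, 0], "twist": 0}
    - {"translation": [0, 0, 0], "twist": 0}
    - {"translation": [0, 0, 0], "twist": 0}
    - {"translation": [0, 0, 0], "twist": 0}
    - {"translation": [0, 0, 0], "twist": 0}

```text
time_s: 18.25
tcp_pos: [0.6, 0.2712, 0.0778]
tool_rot: [[-0.005, 0.984, -0.179], [-0.002, -0.179, -0.984], [-1.0, -0.004, 0.002]]
contact_force: [2.0, -2.4, -27.6]
grip_width: 0.0246
```

Call:
send_rows:
  rows:
    - {"translation": [-0.0005, 0.0001, 0], "twist": 0}
    - {"translation": [-0.0005, 0.0002, 0], "twist": 0}
    - {"translation": [0, 0, 0], "twist": 0}
    - {"translation": [0, 0, 0], "twist": 0}
    - {"translation": [0, 0, 0], "twist": 0}
    - {"translation": [0, 0, 0], "twist": 0}
    - {"translation": [0, 0, 0], "twist": 0}
    - {"translation": [0, 0, 0], "twist": 0}
    - {"translation": [0, 0, 0], "twist": 0}
    - {"translation": [0, 0, 0], "twist": 0}

```text
time_s: 19.08
tcp_pos: [0.6, 0.2712, 0.0779]
tool_rot: [[-0.006, 0.984, -0.179], [-0.002, -0.179, -0.984], [-1.0, -0.005, 0.003]]
contact_force: [2.3, -1.4, -29.4]
grip_width: 0.0242
```

Run:
```python
from h import *
s=sense(); print(np.array(s["tcp_pos"]).round(4),np.round(s["contact_force"],2),np.round(s["torque"],2),s["grip_width"])
img=read_camera("wrist"); cv2.imwrite("pics/w10.png",img)
sd=read_camera("side"); cv2.imwrite("pics/s10.png",sd); old=cv2.imread("pics/s7.png")
q=proj("side",[[.6,.272,.09],[.575,.2766,.066],[.5605,.1976,.071],[.5896,.3556,.071]]).astype(int); print(q.tolist())
cut=lambda i:cv2.resize(i[215:285,150:255],None,fx=3.8,fy=3.8,interpolation=2)
w=cv2.resize(img,(560,420))
top=np.hstack([cut(old),cut(sd)]); w=cv2.resize(img,(440,330)); o=np.zeros((top.shape[0]+330,max(top.shape[1],440),3),np.uint8); o[:top.shape[0],:top.shape[1]]=top; o[top.shape[0]:,:440]=w
cv2.imwrite("pics/m10.png",o); print(o.shape)
```

```text
[0.6    0.2712 0.0779] [  2.28  -1.36 -29.43] [-0.03 -0.14 -0.  ] 0.02417743385428684
[[215, 239], [222, 249], [240, 238], [202, 258]]
(596, 798, 3)
```

Run:
```python
from h import *
img=cv2.imread("pics/w10.png"); H,S,V=hsv(img); m=((H>100)&(H<128)&(S>120)&(V>40)).astype(np.uint8)
for r in range(10,420,45):
    x=np.flatnonzero(m[r]); print(r,(x.min(),x.max(),len(x)) if len(x) else None)
x=np.array([.984,-.179]);y=np.array([.179,.984]);hp=np.array([.575,.2766])+.131*x
def lid(th):
    P=[]
    for a in(-.131,0):
        for b in(.08,-.08):
            X=a*np.cos(th)-.009*np.sin(th); Z=-a*np.sin(th)+.009*np.cos(th); P.append([*(hp+X*x+b*y),.062+Z])
    return np.array(P)
for th in(0,.02,.04): print(th,proj("wrist",lid(th)).round(1).tolist())
```

```text
10 (np.int64(12), np.int64(421), 99)
55 (np.int64(7), np.int64(466), 388)
100 (np.int64(3), np.int64(458), 369)
145 (np.int64(99), np.int64(451), 342)
190 (np.int64(110), np.int64(443), 327)
235 (np.int64(8), np.int64(436), 326)
280 (np.int64(21), np.int64(428), 203)
325 None
370 None
415 None
0 [[141.0, 303.4], [420.5, 302.7], [98.4, 46.4], [461.6, 46.1]]
0.02 [[139.0, 306.3], [422.5, 305.6], [98.5, 46.9], [461.5, 46.5]]
0.04 [[136.9, 309.3], [424.6, 308.6], [98.6, 47.3], [461.5, 47.0]]
```

Run:
```python
from h import *
img=cv2.imread("pics/w10.png"); H,S,V=hsv(img)
for r in(70,100,145,190,235,280,295):
    print(r,"L",img[r,88:150:4,0].tolist(),"R",img[r,412:476:4,0].tolist())
for c in(130,150,165,395,410,420): print("col",c,img[270:340:4,c,0].tolist())
o=img[30:350,60:500]; cv2.imwrite("pics/m10.png",cv2.resize(o,(792,576)))
```

```text
70 L [31, 38, 47, 37, 191, 193, 194, 194, 194, 195, 194, 195, 194, 195, 195, 195] R [195, 195, 194, 195, 193, 194, 193, 194, 196, 194, 193, 195, 193, 184, 202, 202]
100 L [34, 41, 39, 25, 30, 190, 195, 194, 194, 194, 194, 194, 194, 195, 197, 197] R [198, 198, 198, 189, 195, 194, 193, 193, 193, 194, 194, 195, 202, 202, 203, 203]
145 L [19, 6, 18, 43, 41, 38, 16, 194, 194, 195, 196, 194, 195, 194, 194, 197] R [199, 196, 194, 196, 196, 196, 194, 195, 195, 195, 198, 203, 202, 202, 202, 202]
190 L [40, 40, 18, 14, 15, 40, 43, 37, 116, 136, 137, 137, 139, 140, 136, 139] R [183, 194, 194, 193, 195, 196, 196, 195, 186, 202, 203, 203, 199, 202, 202, 202]
235 L [45, 50, 44, 49, 42, 51, 49, 43, 32, 30, 139, 138, 137, 138, 137, 137] R [194, 194, 194, 194, 193, 194, 177, 202, 114, 200, 202, 199, 201, 200, 199, 202]
280 L [37, 44, 43, 36, 48, 37, 41, 41, 37, 39, 39, 31, 139, 137, 139, 137] R [195, 194, 192, 194, 184, 200, 199, 199, 201, 201, 200, 197, 198, 199, 200, 197]
295 L [47, 43, 43, 38, 36, 34, 43, 47, 39, 39, 51, 42, 126, 137, 134, 135] R [195, 192, 194, 194, 201, 198, 201, 200, 201, 200, 200, 201, 200, 200, 197, 193]
col 130 [39, 35, 41, 46, 46, 42, 47, 43, 42, 205, 202, 203, 203, 202, 204, 32, 26, 31]
col 150 [137, 136, 138, 138, 137, 136, 138, 138, 140, 210, 201, 219, 26, 24, 27, 28, 29, 29]
col 165 [139, 139, 136, 136, 137, 136, 135, 137, 134, 64, 17, 25, 20, 24, 18, 27, 33, 24]
col 395 [196, 196, 194, 187, 187, 129, 137, 135, 139, 28, 28, 36, 24, 26, 27, 29, 30, 31]
col 410 [197, 195, 193, 193, 191, 193, 194, 192, 193, 175, 191, 25, 31, 22, 20, 27, 26, 23]
col 420 [195, 193, 193, 194, 193, 192, 193, 192, 193, 177, 190, 191, 203, 13, 28, 24, 32, 28]
```

View pics/m10.png

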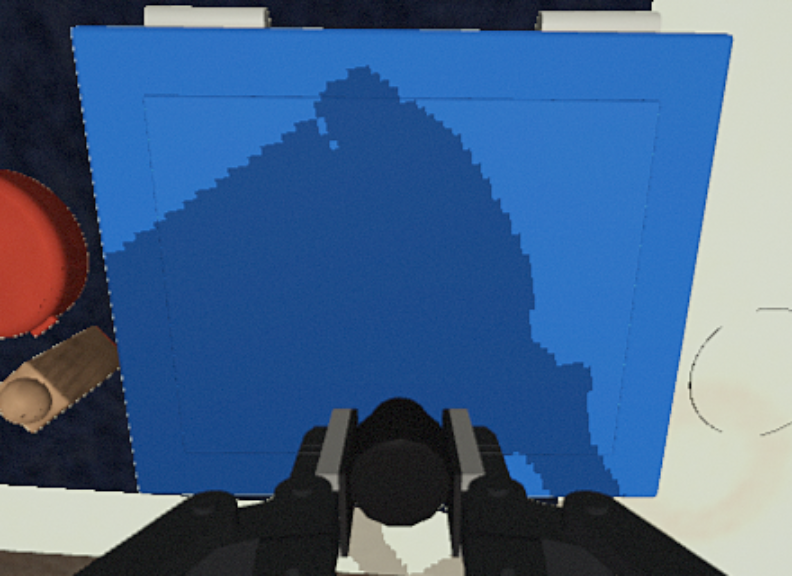

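The lid corners sit at about (137,304), (425,305), (100,45) and (467,50). Front-to-back width ratio gives roughly 0.02–0.03 rad, which agrees with the TCP's 2.2 mm rise, so the lid is rising with the knob and the grip isn't slipping. The seal and tin are clear. I'll keep pulling gently.

Call:
send_rows:
  rows:
    - {"translation": [-0.0005, 0.0001, 0], "twist": 0}
    - {"translation": [-0.0005, 0.0002, 0], "twist": 0}
    - {"translation": [-0.0005, 0.0001, 0], "twist": 0}
    - {"translation": [0, 0, 0], "twist": 0}
    - {"translation": [0, 0, 0], "twist": 0}
    - {"translation": [0, 0, 0], "twist": 0}
    - {"translation": [0, 0, 0], "twist": 0}
    - {"translation": [0, 0, 0], "twist": 0}
    - {"translation": [0, 0, 0], "twist": 0}
    - {"translation": [0, 0, 0], "twist": 0}

```text
time_s: 20.02
tcp_pos: [0.6026, 0.2708, 0.085]
tool_rot: [[0.002, 0.984, -0.18], [-0.001, -0.18, -0.984], [-1.0, 0.002, 0.001]]
contact_force: [2.4, -6.2, -15.8]
grip_width: 0.0244
```

Call:
send_rows:
  rows:
    - {"translation": [0, 0, 0], "twist": 0}
    - {"translation": [0, 0, 0], "twist": 0}
    - {"translation": [0, 0, 0], "twist": 0}
    - {"translation": [0, 0, 0], "twist": 0}
    - {"translation": [0, 0, 0], "twist": 0}
    - {"translation": [0, 0, 0], "twist": 0}
    - {"translation": [0, 0, 0], "twist": 0}
    - {"translation": [0, 0, 0], "twist": 0}
    - {"translation": [0, 0, 0], "twist": 0}
    - {"translation": [0, 0, 0], "twist": 0}

```text
time_s: 20.85
tcp_pos: [0.6027, 0.2708, 0.0853]
tool_rot: [[0.002, 0.984, -0.18], [-0.001, -0.18, -0.984], [-1.0, 0.002, 0.0]]
contact_force: [1.6, -4.7, -16.5]
grip_width: 0.0241
```

```bash
cat > lid.py <<'E'
from h import *
def meas(tag):
    img=read_camera("wrist"); cv2.imwrite(f"pics/{tag}.png",img); s=sense(); print(np.array(s["tcp_pos"]).round(4),np.round(s["contact_force"],1),round(s["grip_width"],4))
    B=cv2.GaussianBlur(img[...,0],(3,3),0).astype(float); H,S,V=hsv(img); blue=((H>100)&(H<128)&(S>150)&(V>100)).astype(np.uint8)
    blue=cv2.morphologyEx(blue,cv2.MORPH_OPEN,np.ones((5,5)))
    L=[];R=[]
    for r in range(70,290,4):
        x=np.flatnonzero(blue[r])
        if len(x)>20: L.append((r,x.min())); R.append((r,x.max()))
    L,R=np.array(L),np.array(R); pl=np.polyfit(*L.T,1); pr=np.polyfit(*R.T,1)
    for e,p in((L,pl),(R,pr)):pass
    x=np.array([.984,-.179]);y=np.array([.179,.984]);hp=np.array([.575,.2766])+.131*x
    rows=np.array([90,180,270])
    def edges(q):
        th,dx,dy,dz=q; out=[]
        for b in(.08,-.08):
            P=np.array([[*(hp+dx*x+dy*y+(a*np.cos(th)-.009*np.sin(th))*x+b*y),.062+dz-a*np.sin(th)+.009*np.cos(th)] for a in(-.131,0)])
            c=proj("wrist",P); out.append(np.interp(rows,c[::-1,1],c[::-1,0]) if 0 else c[0,0]+(rows-c[0,1])*(c[1,0]-c[0,0])/(c[1,1]-c[0,1]))
        return np.r_[out[0]-np.polyval(pl,rows),out[1]-np.polyval(pr,rows)]
    f=least_squares(lambda q:np.r_[edges(q),(q[1]/.002),(q[2]/.002),(q[3]/.002)],[0.05,0,0,0])
    print("theta %.3f"%f.x[0],"offs",f.x[1:].round(4),"res px",edges(f.x).round(1))
E
python3 -c "
from lid import *
meas('w11')"
```

```text
[0.6028 0.2708 0.0853] [  1.8  -5.7 -16.2] 0.0244
theta 0.085 offs [ 0.0001 -0.0008  0.0017] res px [-0.7  0.1  0.9 -1.1 -0.   1. ]
```

The seal has let go: the TCP rise gives θ ≈ 0.093 and the camera ≈ 0.085. I'll go on slowly towards 0.15.

Call:
send_rows:
  rows:
    - {"translation": [-0.0005, 0.0002, 0], "twist": 0}
    - {"translation": [-0.0005, 0.0002, 0], "twist": 0}
    - {"translation": [-0.0005, 0.0002, 0], "twist": 0}
    - {"translation": [-0.0005, 0.0002, 0], "twist": 0}
    - {"translation": [-0.0005, 0.0002, 0], "twist": 0}
    - {"translation": [-0.0005, 0.0003, 0], "twist": 0}
    - {"translation": [0, 0, 0], "twist": 0}
    - {"translation": [0, 0, 0], "twist": 0}
    - {"translation": [0, 0, 0], "twist": 0}
    - {"translation": [0, 0, 0], "twist": 0}

```text
time_s: 21.73
tcp_pos: [0.6039, 0.2705, 0.088]
tool_rot: [[0.002, 0.984, -0.18], [-0.001, -0.18, -0.984], [-1.0, 0.002, 0.001]]
contact_force: [2.0, -5.0, -16.5]
grip_width: 0.0242
```

```bash
python3 -c "
from lid import *
meas('w12')"
```

```text
[0.6039 0.2705 0.088 ] [  1.2  -5.2 -16.6] 0.0242
theta 0.109 offs [ 0.0002 -0.0008  0.0018] res px [-0.8  0.1  0.9 -1.2 -0.   1.1]
```

Call:
send_rows:
  rows:
    - {"translation": [-0.0005, 0.0002, 0], "twist": 0}
    - {"translation": [-0.0005, 0.0002, 0], "twist": 0}
    - {"translation": [-0.0005, 0.0002, 0], "twist": 0}
    - {"translation": [-0.0005, 0.0003, 0], "twist": 0}
    - {"translation": [-0.0005, 0.0002, 0], "twist": 0}
    - {"translation": [-0.0005, 0.0003, 0], "twist": 0}
    - {"translation": [-0.0005, 0.0002, 0], "twist": 0}
    - {"translation": [0, 0, 0], "twist": 0}
    - {"translation": [0, 0, 0], "twist": 0}
    - {"translation": [0, 0, 0], "twist": 0}

```text
time_s: 22.62
tcp_pos: [0.6054, 0.2703, 0.0915]
tool_rot: [[0.002, 0.984, -0.18], [-0.001, -0.18, -0.984], [-1.0, 0.002, 0.0]]
contact_force: [0.9, -5.8, -17.1]
grip_width: 0.024
```

```bash
python3 -c "
from lid import *
meas('w13')
import cv2
t=read_camera('top'); cv2.imwrite('pics/t13.png',t); o=cv2.imread('pics/top0.png')
def bl(i,f,b):
    h=cv2.cvtColor(i,cv2.COLOR_BGR2HSV); x0,y0,x1,y1=b; m=f(h[...,0].astype(int),h[...,1],h[...,2])[y0:y1,x0:x1].astype(np.uint8)
    n,l,s,c=cv2.connectedComponentsWithStats(m); k=1+s[1:,4].argmax(); return (c[k]+[x0,y0]).round(1),s[k,4]
for nm,f,b in(('tin',lambda H,S,V:(H<8)&(S>150)&(V>100),(135,160,165,195)),('eraser',lambda H,S,V:(H>60)&(H<95)&(S>60),(388,225,408,243)),('seal',lambda H,S,V:(H>3)&(H<20)&(S>60)&(V>70)&(V<230),(148,185,163,200)),('cover',lambda H,S,V:(H>10)&(H<30)&(S>60)&(V>100),(350,190,405,240))):
    for i in(o,t):
        try: print(nm,bl(i,f,b))
        except Exception as e: print(nm,'none')
print('cover expect px',proj('top',[[.551,-.349,.054]]))
"
```

```text
[0.6054 0.2703 0.0915] [  1.7  -5.4 -17.6] 0.0242
theta 0.137 offs [ 0.0003 -0.0008  0.0019] res px [-0.7  0.1  0.9 -1.1 -0.1  1. ]
tin (array([151. , 178.3]), np.int32(223))
tin none
eraser (array([398.6, 233.9]), np.int32(17))
eraser (array([398.8, 234. ]), np.int32(16))
seal (array([154.3, 191.1]), np.int32(53))
seal none
cover (array([377.3, 238.6]), np.int32(19))
cover (array([376.4, 211.2]), np.int32(717))
cover expect px [[377.12960494 211.43552233]]
```

The lid is at about 0.137 by camera and 0.153 by kinematics. I'll do one hold call for steadiness, check the bystanders from the side camera, and then hand in.

Call:
send_rows:
  rows:
    - {"translation": [0, 0, 0], "twist": 0}
    - {"translation": [0, 0, 0], "twist": 0}
    - {"translation": [0, 0, 0], "twist": 0}
    - {"translation": [0, 0, 0], "twist": 0}
    - {"translation": [0, 0, 0], "twist": 0}
    - {"translation": [0, 0, 0], "twist": 0}
    - {"translation": [0, 0, 0], "twist": 0}
    - {"translation": [0, 0, 0], "twist": 0}
    - {"translation": [0, 0, 0], "twist": 0}
    - {"translation": [0, 0, 0], "twist": 0}

```text
time_s: 23.55
tcp_pos: [0.6055, 0.2703, 0.0915]
tool_rot: [[0.002, 0.984, -0.18], [-0.0, -0.18, -0.984], [-1.0, 0.002, 0.0]]
contact_force: [1.7, -5.8, -17.6]
grip_width: 0.024
```

```bash
python3 -c "
from lid import *
meas('w14')
n=read_camera('side'); o=cv2.imread('pics/side0.png')
for nm,b in(('tin',(152,268,178,292)),('seal',(178,264,190,288))):
    x0,y0,x1,y1=b; d=cv2.absdiff(n,o)[y0:y1,x0:x1].max(2); sh=cv2.phaseCorrelate(np.float32(o[y0:y1,x0:x1,2]),np.float32(n[y0:y1,x0:x1,2])); print(nm,'meandiff',d.mean().round(1),sh)
"
```

```text
[0.6055 0.2703 0.0915] [  1.2  -4.9 -17. ] 0.024
theta 0.138 offs [ 0.0003 -0.0008  0.0019] res px [-0.8  0.1  0.9 -1.2 -0.1  1.1]
tin meandiff 1.6 ((0.43422585833735816, 0.0018895294408434182), 0.9955561287057253)
seal meandiff 2.7 ((-0.10287856009156204, 0.1431125644052873), 0.9925781911652949)
```

The hold is steady, and the tin and seal haven't moved. I'm handing in.

```bash
python3 -c "
from bench import job_done
print(job_done())"
```

```text
the job is handed in; nothing more can be done
None
```

The cover is on the ink pot and released. I then pulled the dry box's lid free of its seal and handed in at about 24 s, still holding it slightly open.

**Cover:** It looks level in the side view. The wrist camera puts its centre about 2 mm from the pot's mouth, and its size fits it being fully down on the rim.

**Lid:** The angle is about 0.138 rad by camera and 0.153 rad by arm position. That puts the front edge about 18 to 20 mm up, and it stayed steady over the last second of holding. When the seal let go the lid rose about 7 mm at the knob, to about 0.09 rad, and never near wide open.

**Left alone:** The tin and seal (side camera) and the eraser (top camera) show no movement.

**Checks that disagreed:**
- The two lid angles differ by about 0.015 rad.
- The pull reached about 30 N before the seal let go, where about 15 N was expected.
- The force reading stayed at about 17 N downward afterwards, where about 1.5 N was expected. I don't know why; it stayed constant as the lid rose.
- The top camera could not see the tin and seal at the end because the arm was in the way, so only the side camera confirms them.

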